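# Bring the pink sample into the light beam and hold it there

### The job

Take the cuvette with the pink solution out of the yellow rack and stand it fully down in the empty pocket of the aluminium shuttle on the colorimeter stage, and let go of it. Then press the shuttle's red thumb pad to slide the shuttle against its sprung plunger, without ramming it, until the shuttle rests firmly on the two hard stop buttons, and finish while still pressing it there: the spring pushes it back when released, so the program ends holding. The colourless blank must stay in its pocket, the other cuvettes in the rack, and the cups, beaker and bottles where they stand.

Things in the scene. Friction and masses are not known exactly. Their poses are not given: they have to be found in the camera images.
- pink_cuvette: Square clear plastic cuvette with pink liquid, 13.4 x 13.4 x 45 mm, 12 g, stands upright in one of the rack's holes, 33 mm of it above the rack; all four sides are alike, so it may go into a pocket any of the four ways round. Origin: centre of its underside; z up, x and y square to its sides.
- blue_cuvette: The same kind of cuvette with blue liquid, in another hole of the rack. Not wanted. Origin: centre of its underside.
- empty_cuvette: The same kind of cuvette, empty, in another hole of the rack. Not wanted. Origin: centre of its underside.
- blank_cuvette: The same kind of cuvette with nearly colourless liquid (the blank), standing in the shuttle's far pocket. Stays there. Origin: centre of its underside.
- cuvette_rack: Fixed yellow rack, 36 (x) x 130 (y) x 18 mm, with four square holes 15 mm wide and 12 mm deep in a row along its y, at y = -45, -15, 15, 45 mm; their floors are 6 mm above the table. Origin: centre of its underside.
- cell_stage: Fixed colorimeter stage. Its x is the slide direction, from the red thumb pad toward the plunger. Grey base plate 191 x 100 mm, x = -94 to 97 mm, top 10 mm above the table; two aluminium rails 32 mm apart, from x = -46 mm, tops 24 mm above the table; aluminium spring barrel block from x = 48 to 92 mm, 36 mm high. Origin: on the table, under the slide's middle line.
- shuttle: Loose aluminium shuttle, 0.20 kg, 92 x 30 x 20 mm (x = -56 to 36 mm), between the rails on the base plate (top at 30 mm). Two square pockets, 15 mm wide, 12 mm deep, mouths flared to 20 mm: near (x = -15 mm) empty, far (x = +15 mm) with the blank. Starts 1 to 6 mm short of the plunger. Origin: on its underside, midway between the pockets; x toward the plunger; at the stops it is at stage x = 2 mm.
- sample_pocket (a point): Centre of the floor of the shuttle's empty near pocket.
- blank_pocket (a point): Centre of the floor of the shuttle's far pocket, where the blank stands.
- pad_face (a point): Centre of the flat outer face of the shuttle's red thumb pad, a disc 18 mm across and 8 mm thick, whose axis lies along the slide, 20 mm above the table. It looks away from the plunger (to -x of the shuttle); above the base plate, with room for the fingers in front of it. At the stops it is at stage x = -62 mm.
- plunger (a joint): Sprung brass plunger in the barrel at the far end, on the slide's middle line 20 mm above the table: 0 m fully out, grows as it is pressed in. It pushes back with about 3 N when out and 7 N at 0.030 m, where the shuttle meets the stop buttons; it could go to 0.034 m by itself. The shuttle slides easily on plastic glides: friction adds about 1 N.
- stop_buttons: Two fixed steel stop buttons, 7 mm across, either side of the plunger; their flat faces, at x = 38 mm of the stage's frame, are the hard stop for the shuttle's far end. Same origin and axes as the stage.
- pink_cup: Plastic cup with pink liquid, 75 mm wide, 88 mm high, far left. Bystander. Origin: centre of its underside.
- pale_cup: Plastic cup with a little pink liquid, 75 mm wide, 88 mm high, far left. Bystander. Origin: centre of its underside.
- clear_beaker: Clear plastic beaker, 83 mm wide, 96 mm high, right of the stage. Bystander. Origin: centre of its underside.
- cup_h: Plastic cup with blue liquid, 75 mm wide, 88 mm high, to the right. Bystander. Origin: centre of its underside.
- dye_red: Small brown dye bottle, red-marked, 28 mm wide, 65 mm high, to the right. Bystander. Origin: centre of its underside.
- dye_blue: Small brown dye bottle, blue-marked, 28 mm wide, 65 mm high, to the right. Bystander. Origin: centre of its underside.
- violet_dye: Small brown dye bottle, violet-marked, 28 mm wide, 65 mm high, to the left. Bystander. Origin: centre of its underside.
- beam (a point): Middle of the light beam across the slide, 36 mm above the table, at stage x = -13 mm. Fixed black lamp and detector heads stand either side of it: 18 mm wide along x, from 26 to 51 mm off the middle line, 56 mm high; their lens tubes reach in to 17 mm from the middle line.
Things that resemble listed ones, but are neither listed nor needed, are in the scene too. There is more than one size of the cell_stage; the one meant has the size given above. Several things have the shape of the shuttle; the one meant has the colours described above.

How it is judged:
By the outcome, as a careful person would: the job done as asked, in the order asked, and still so for the second after the job is handed in, while the arm keeps its last pose, push and grip.
It also fails if it takes over 64 s, if anything falls off the work surface, if the arm or the gripper's body presses on something with over 40 N, if the wrist force passes 120 N, or if a joint passes its speed limit or range.

### The arm

A 6-joint arm with a two-finger parallel gripper is mounted at the origin on a cart in front of the work surface, level with it; the furniture and walls round the work are solid. World frame = base frame: x ahead of the robot, y to its left, z up, the work surface at z = 0. Lengths are in m, angles in rad, forces in N, time in s.
With the tool pointing down it reaches from about 0.35 to 0.775 m from the base axis. Payload 7.3 kg.
Tool frame: the origin (TCP) lies at the very end of the fingers, on their centre line; the grasp point (between the pads) lies 19 mm behind it; z points along the fingers, y is the direction in which the jaws open and shut (so a half turn about z gives the same grasp; the last joint's range is limited). The gripper opens to 92 mm and grips with 3 to 60 N. Pads are 19 mm wide; open, the fingers measure 130 mm over their backs; the gripper's body (75 mm by 190 mm) begins 47 mm behind the grasp point.
Start: joints at [-1.357, 0.342, 1.524, -0, 1.275, -0.146], TCP at [0.185, -0.491, 0.227] pointing down, gripper open.
Joint ranges: [-2.53, 2.53], [-0.77, 2.02], [0.04, 2.7], [-1, 4.14], [0.28, 2.66], [-3.11, 3.11]. Speed limits (rad/s): [2.57, 2.57, 3.14, 3.14, 3.14, 3.14].

### API

Orientations are given as a unit quaternion [x, y, z, w].
In Python, from plant import readout, viewer, ticket gives the robot as it stands.
- The arm moves only by the tool jog_arm, never from a script. Its argument "series" is a list of rows, each a list of 7 numbers: the shift along the tool's x, y, z in units of 40 mm (1.0 is 40 mm), then the turn, a rotation vector about the tool's x, y, z in units of 5 degrees (1.0 is 5 degrees), then the finger opening in mm, from 0 to 91.8. A call has 1 to 20 rows; each row is the pose to reach, as a shift and turn from the pose commanded when the call began, along the tool's axes at that moment; what a row does not reach only later rows make up. A row lasts 1/12 s, in which the tool goes at most 41.7 mm and 7.16 degrees, less where a joint would pass 70% of its speed; a pose out of reach is approached as far as the arm can. A call with a gripper value outside its range is refused whole. The fingers move at their own pace and stop on an object; the grip force is fixed at half the most. Time passes only in rows, so rows that repeat a pose let the fingers close. It gives the time, the measured TCP pose, the force and the opening at its end, in the units of the state.
- readout.get_obs(): the state, without advancing time (a new reading comes with each control period).
- viewer.capture(name): name is "scene" or "top"; returns the picture (480x640x3 uint8, red, green, blue); there is no depth.
- viewer.calibration(name): a dict with "mtx" (3x3 intrinsics, pixels), "world_from_camera" (4x4, takes a point from camera to world coordinates). Camera axes: x right, y down, z forward; pixel columns grow to the right and rows downward; lengths in m; the calibration is good to about 2 mm. A picture is of the moment at which its call begins. calibration takes no time and is no camera call.
- ticket.finish_job(): hands the job in, once; it reports no verdict.
Trained networks look in the newest picture that a camera, given by its name, has taken for a name from the list of things; names that differ only in an ending like _2 or _b are one class to them, and where a whole thing is asked for, a point or a joint stands for the part that bears it (a point fixed in the world has none). Each returns a list of dicts, best first, with "score" (0 to 1); they miss things now and then, are a little off and sometimes report something else, mostly with a low value. They report only what shows in the picture. A call takes as long as a camera call. They do not tell look-alikes from the thing itself.
- viewer.spot_in(name, camera): "extent" ([left, top, width, height] in pixels, round what is visible of it).
The state is a dict: "time": time; "joint_positions": joint angles; "joint_vel": joint speeds; "tau": joint torques, N m; "position": TCP position; "tool_rot": TCP orientation; "contact_force": force on the tool from outside, world axes, zero at the start; "torque": the same for the moment, N m; "gripper_width": opening from 0.0 (shut) to 1.0 (fully open).
Only numpy, scipy, OpenCV 4.12 (cv2) and the standard library are available. Lean on these libraries where they do the work, as an engineer would, in place of code of your own. Each camera call takes 0.05 s, during which the arm holds its last target. There are 200 camera calls.

## Working session

There is one attempt and no reset: what is moved stays moved. The work goes in short steps, Python scripts to look and compute and a tool call to move; the robot and the scene stay as the last step left them, time stands still between calls to the robot, and variables do not carry over. Pictures are saved under pics/ and viewed, about 8 in all and at most 12, crops included, and the job is handed in when it is done.

Besides the shell and the picture viewer there is one more tool, called after "Call:" by a JSON object that holds its "method" and its "body", one argument or row to a line. jog_arm: Moves the arm, as the interface text tells. Its arguments: {"type":"object","properties":{"series":{"type":"array"}},"required":["series"]}

```bash
mkdir -p pics; cat > h.py <<'E'
import numpy as np, cv2
from plant import readout, viewer, ticket
def cal(n):
    c=viewer.calibration(n); return np.array(c["mtx"],float),np.array(c["world_from_camera"],float)
def ray(n,uv,z):
    K,T=cal(n); d=T[:3,:3]@np.linalg.solve(K,[uv[0],uv[1],1]); o=T[:3,3]
    return o+d*(z-o[2])/d[2]
def proj(n,P):
    K,T=cal(n); p=np.linalg.inv(T)@np.r_[P,1]; q=K@p[:3]; return q[:2]/q[2]
def save(n,f,crop=None,s=1):
    im=np.ascontiguousarray(viewer.capture(n)[:,:,::-1])
    if crop: x,y,w,h=crop; im=im[y:y+h,x:x+w]
    cv2.imwrite("pics/"+f,cv2.resize(im,None,fx=s,fy=s,interpolation=cv2.INTER_CUBIC))
E
python3 - <<'E'
from h import *
save("scene","s1.png"); save("top","t1.png")
for n in("scene","top"):
    print(n,[a.round(3).tolist() for a in cal(n)])
    for k in("pink_cuvette","cuvette_rack","cell_stage","shuttle","pad_face","blank_cuvette"):
        print(k,[(np.round(d["extent"]).tolist(),round(d["score"],2)) for d in viewer.spot_in(k,n)[:3]])
print(readout.get_obs())
E
```

```text
scene [[[531.163, 0.0, 314.285], [0.0, 531.163, 239.772], [0.0, 0.0, 1.0]], [[-0.457, -0.671, 0.584, -0.112], [-0.889, 0.347, -0.297, 0.372], [-0.003, -0.655, -0.756, 0.96], [0.0, 0.0, 0.0, 1.0]]]
pink_cuvette [([239.0, 300.0, 10.0, 13.0], 0.68), ([331.0, 239.0, 35.0, 32.0], 0.56)]
cuvette_rack [([195.0, 302.0, 62.0, 47.0], 0.78), ([330.0, 241.0, 31.0, 30.0], 0.68)]
cell_stage [([399.0, 267.0, 23.0, 28.0], 0.63), ([297.0, 211.0, 81.0, 74.0], 0.59)]
shuttle [([279.0, 272.0, 32.0, 43.0], 0.83)]
pad_face [([275.0, 270.0, 31.0, 44.0], 0.91), ([334.0, 235.0, 32.0, 36.0], 0.72)]
blank_cuvette []
top [[[573.592, 0.0, 323.407], [0.0, 573.592, 238.869], [0.0, 0.0, 1.0]], [[-0.022, -0.983, 0.182, 0.311], [-1.0, 0.022, -0.0, 0.007], [-0.004, -0.182, -0.983, 1.523], [0.0, 0.0, 0.0, 1.0]]]
pink_cuvette []
cuvette_rack [([206.0, 261.0, 48.0, 29.0], 0.95)]
cell_stage [([319.0, 200.0, 48.0, 76.0], 0.8)]
shuttle [([336.0, 237.0, 19.0, 39.0], 0.82), ([279.0, 251.0, 14.0, 39.0], 0.57)]
pad_face [([337.0, 235.0, 15.0, 40.0], 0.69), ([280.0, 251.0, 15.0, 37.0], 0.63)]
blank_cuvette []
{'time': 0.7, 'joint_positions': array([-1.35698281e+00,  3.41998549e-01,  1.52411624e+00,  7.19842743e-06,
        1.27538152e+00, -1.45996273e-01]), 'joint_vel': array([ 0.00026276,  0.00079853, -0.00015259, -0.00100453, -0.00023317,
       -0.00148171]), 'tau': array([-1.90824394e-03, -4.31038249e+01, -2.44446141e+01,  7.17305392e-02,
        4.81004105e-02,  1.01833575e-05]), 'position': array([ 0.18487899, -0.49138896,  0.22673558]), 'tool_rot': array([9.83860901e-01, 1.78934972e-01, 5.07454045e-06, 4.80286102e-05]), 'contact_force': array([0.12265523, 0.90892222, 0.05250352]), 'torque': array([0.01332401, 0.03953833, 0.02991522]), 'gripper_width': 1.0002072284211416}
```

View pics/s1.png

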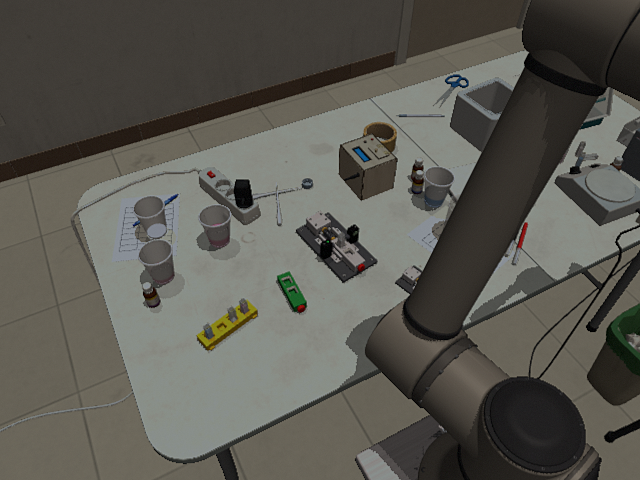

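View pics/t1.png

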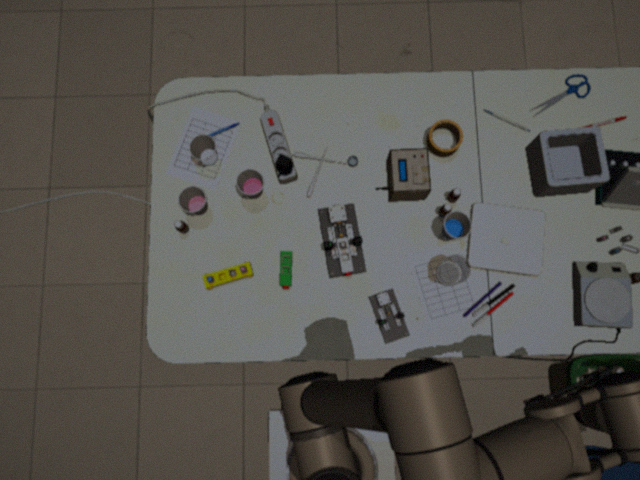

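The scene view shows the yellow rack near (228,325), the stage near (336,245) and a green look-alike shuttle near (291,292). In the top view the rack is near (229,276) and the stage near (342,240), with its red pad toward the robot. I'll make enlarged crops next.

```bash
python3 - <<'E'
from h import *
a=viewer.capture("scene")[:,:,::-1]; b=viewer.capture("top")[:,:,::-1]
r=lambda i,x,y,w,h,W,H:cv2.resize(np.ascontiguousarray(i[y:y+h,x:x+w]),(W,H),interpolation=cv2.INTER_CUBIC)
# scene: rack 190,295,80x60 (x5 ), stage 290,205,90x80 ; top: rack 200,255,60x40, stage 312,195,60x90
out=np.zeros((600,800,3),np.uint8)
out[:300,:400]=r(a,190,293,80,60,400,300)
out[300:,:400]=r(b,198,256,60,45,400,300)
out[:280,400:]=r(a,290,207,100,70,400,280)
out[300:,400:]=r(a,290,225,80,60,400,300)
cv2.imwrite("pics/c1.png",out)
cv2.imwrite("pics/c2.png",r(b,310,198,64,86,446,600))
E
```

```text
(no output)
```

View pics/c1.png

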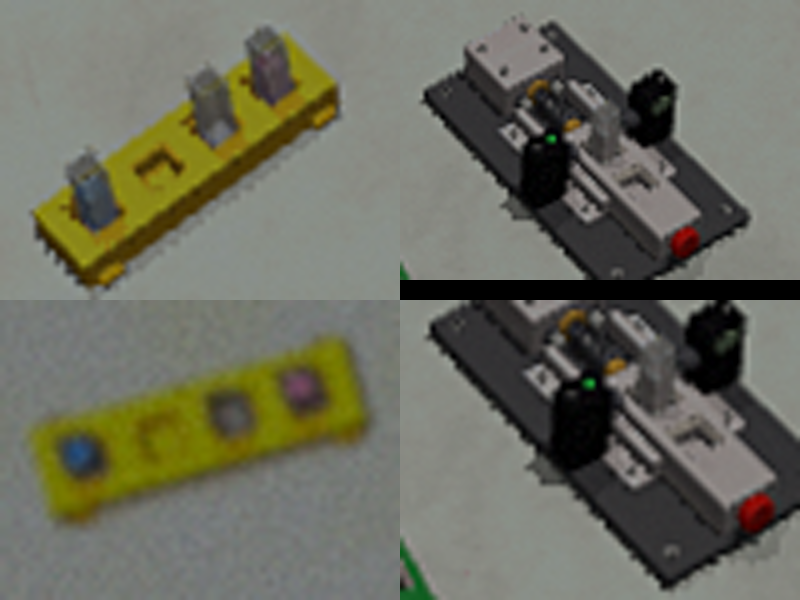

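View pics/c2.png

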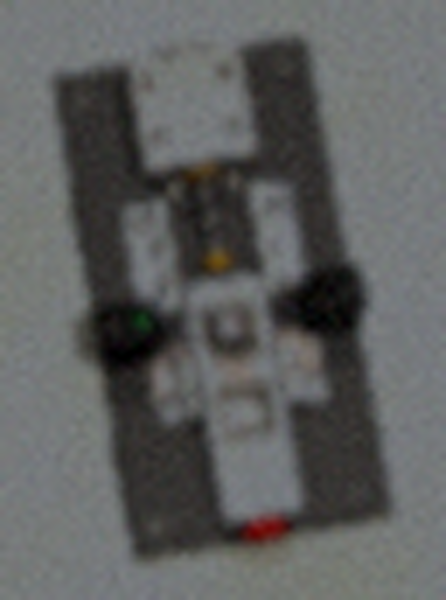

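c1 shows the pink cuvette at the right (−y) end hole of the rack, followed by the empty cuvette, a free hole and the blue one. The stage is the large dark one, with a silver shuttle, a red pad on the robot side and the blank in the far pocket. c2 gives the base plate corners and pocket positions. Now I'll fit the poses.

```bash
cat > fit.py <<'E'
from h import *
from scipy.optimize import least_squares, minimize
def tf(p,P): c,s=np.cos(p[2]),np.sin(p[2]); return np.c_[P[:,0]*c-P[:,1]*s+p[0],P[:,0]*s+P[:,1]*c+p[1],P[:,2]]
px=lambda x,y,o,s:((x+.5)/s-.5+o[0],(y+.5)/s-.5+o[1])
# stage corners
M=np.array([[97,50,10],[97,-50,10],[-94,-50,10],[-94,50,10]])/1e3
t=[px(x,y,(310,198),6.97) for x,y in((57,78),(303,38),(390,512),(137,555))]
s=[px(23,97,(290,207),4),px(152,22,(290,207),4),px(348,215,(290,207),4),px(268,288,(290,225),5)]
def res(p,cams):
    r=[]
    for n,o in cams:
        r+=[proj(n,q)-u for q,u in zip(tf(p,M),o)]
    return np.ravel(r)
for cams in([("top",t)],[("scene",s)],[("top",t),("scene",s)]):
    f=least_squares(res,[.5,-.03,.17],args=(cams,)); print("stage",f.x.round(4),f.fun.round(1))
st=f.x
# rack silhouettes
imgs={n:viewer.capture(n) for n in("scene","top")}
B=np.array([[x,y,z] for x in(-18,18) for y in(-65,65) for z in(0,18)])/1e3
masks={}
S=8
for n,(x,y,w,h) in {"scene":(190,293,80,60),"top":(198,256,60,45)}.items():
    c=imgs[n][y:y+h,x:x+w].astype(np.float32); c=cv2.resize(c,None,fx=S,fy=S,interpolation=cv2.INTER_CUBIC)
    m=((c[...,0]+c[...,1])/2-c[...,2]>45).astype(np.uint8)
    k=np.concatenate(cv2.findContours(m,0,1)[0]); hm=np.zeros_like(m); cv2.fillConvexPoly(hm,cv2.convexHull(k),1); masks[n]=(hm,(x,y))
def cost(p,cams):
    t=0
    for n in cams:
        m,o=masks[n]; q=np.array([proj(n,P) for P in tf(p,B)])
        q=((q-o+.5)*S-.5); r=np.zeros_like(m); cv2.fillConvexPoly(r,cv2.convexHull(np.round(q*16).astype(np.int32)),1,shift=4)
        t+=np.sum(m!=r)/m.sum()
    return t
for cams in(["top"],["scene"],["top","scene"]):
    x0=np.r_[ray("top",(229,276),.01)[:2],.28]
    g=minimize(cost,x0,args=(cams,),method="Nelder-Mead",options=dict(initial_simplex=x0+np.array([[0,0,0],[.01,0,0],[0,.01,0],[0,0,.1]]),xatol=1e-4,fatol=1e-5)); print("rack",cams,g.x.round(4),g.fun)
rk=g.x
# cross checks
print("pink model", tf(rk,np.array([[0,-.045,.051]])), "scene px top",ray("scene",px(269,41,(190,293),5),.051), "topcam", ray("top",px(300,385,(198,256),6.667),.051))
def stg(P): d=P[:2]-st[:2]; c,s=np.cos(st[2]),np.sin(st[2]); return np.round(1e3*np.array([c*d[0]+s*d[1],-s*d[0]+c*d[1]]),1)
print("pocket near top",stg(ray("top",px(247,408,(310,198),6.97),.03)),"blank top", stg(ray("top",px(231,333,(310,198),6.97),.063)))
print("pocket near scene",stg(ray("scene",px(297,134,(290,225),5),.03)))
print("pad scene",stg(ray("scene",px(357,213,(290,225),5),.02)), "pad top", stg(ray("top",px(264,538,(310,198),6.97),.028)))
print("shuttle near end top", stg(ray("top",px(258,516,(310,198),6.97),.03)),"far", stg(ray("top",px(217,283,(310,198),6.97),.03)))
E
python3 fit.py
```

```text
stage [ 0.5862 -0.0423  0.1435] [-0.6 -0.3  0.4 -0.6  0.5  0.4 -0.3  0.4]
stage [ 0.5831 -0.0374  0.1524] [-1.1 -0.8 -0.1  0.2  1.1  0.7  0.  -0.3]
stage [ 0.585  -0.0399  0.1477] [-1.6  0.2 -0.6 -0.2 -0.3  0.8 -1.1  1.  -0.4 -1.8  0.7 -0.6  1.5 -0.1
  0.3 -1.3]
rack ['top'] [0.4992 0.2631 0.2616] 0.09542491430383007
rack ['scene'] [0.4988 0.2643 0.2627] 0.06273867318789077Traceback (most recent call last):
  File "fit.py", line 35, in <module>
    g=minimize(cost,x0,args=(cams,),method="Nelder-Mead",options=dict(initial_simplex=x0+np.array([[0,0,0],[.01,0,0],[0,.01,0],[0,0,.1]]),xatol=1e-4,fatol=1e-5)); print("rack",cams,g.x.round(4),g.fun)
    res = _minimize_neldermead(fun, x0, args, callback, bounds=bounds,
                               **options)
    fxr = func(xr)
    fx = function(np.copy(x), *(wrapper_args + args))
  File "fit.py", line 29, in cost
    m,o=masks[n]; q=np.array([proj(n,P) for P in tf(p,B)])
                              ~~~~^^^^^
  File "h.py", line 9, in proj
    K,T=cal(n); p=np.linalg.inv(T)@np.r_[P,1]; q=K@p[:3]; return q[:2]/q[2]
        ~~~^^^
  File "h.py", line 4, in cal
    c=viewer.calibration(n); return np.array(c["mtx"],float),np.array(c["world_from_camera"],float)
ValueError: time passes only in moves, steps and waits
```

```bash
sed -i 's/^def cal(n):/import functools\n@functools.lru_cache\ndef cal(n):/' h.py
python3 - <<'E'
s=open("fit.py").read()
s=s.replace("# cross checks",'''
# stage masks
def box(x0,x1,y0,y1,z0,z1): return np.array([[x,y,z] for x in(x0,x1) for y in(y0,y1) for z in(z0,z1)])/1e3
PL=box(-94,97,-50,50,0,10); IG=[box(-110,94,-26,26,10,40),box(-24,-2,22,56,10,60),box(-24,-2,-56,-22,10,60)]
sm={}
for n,(x,y,w,h) in {"scene":(285,200,105,95),"top":(305,190,75,100)}.items():
    c=cv2.resize(imgs[n][y:y+h,x:x+w].astype(np.float32),None,fx=S,fy=S,interpolation=cv2.INTER_CUBIC).mean(2)
    lo,hi=np.percentile(c,12),np.percentile(c,70); print(n,lo,hi)
    sm[n]=((c<(lo+hi)/2).astype(np.uint8),(x,y))
def fill(n,o,shape,P):
    q=(np.array([proj(n,a) for a in P])-o+.5)*S-.5; r=np.zeros(shape,np.uint8); cv2.fillConvexPoly(r,cv2.convexHull(np.round(q*16).astype(np.int32)),1,shift=4); return r
def cs(p,cams):
    t=0
    for n in cams:
        m,o=sm[n]; r=fill(n,o,m.shape,tf(p,PL)); ig=sum(fill(n,o,m.shape,tf(st0,b)) for b in IG)>0
        t+=np.sum((m!=r)&~ig)/r.sum()
    return t
st0=st.copy()
for cams in(["top"],["scene"],["top","scene"]):
    g=minimize(cs,st0,args=(cams,),method="Nelder-Mead",options=dict(initial_simplex=st0+np.array([[0,0,0],[.006,0,0],[0,.006,0],[0,0,.05]]),xatol=1e-4,fatol=1e-5)); print("stagemask",cams,g.x.round(4),g.fun)
st=g.x; print("proj ends")
''')
open("fit.py","w").write(s)
E
python3 fit.py
```

```text
stage [ 0.5862 -0.0423  0.1435] [-0.6 -0.3  0.4 -0.6  0.5  0.4 -0.3  0.4]
stage [ 0.5831 -0.0374  0.1524] [-1.1 -0.8 -0.1  0.2  1.1  0.7  0.  -0.3]
stage [ 0.585  -0.0399  0.1477] [-1.6  0.2 -0.6 -0.2 -0.3  0.8 -1.1  1.  -0.4 -1.8  0.7 -0.6  1.5 -0.1
  0.3 -1.3]
rack ['top'] [0.4994 0.2627 0.2643] 0.09547967737460614
rack ['scene'] [0.4988 0.2643 0.2627] 0.06351997494851197
rack ['top', 'scene'] [0.4987 0.2633 0.2663] 0.1634012085050321
scene 47.824875 136.88815
top 49.83026 120.62165
stagemask ['top'] [ 0.5859 -0.0419  0.1443] 0.03804716385873251
stagemask ['scene'] [ 0.5855 -0.0389  0.1447] 0.10755859832055335
stagemask ['top', 'scene'] [ 0.5858 -0.0407  0.1403] 0.17112769553989127
proj ends
pink model [[0.51055351 0.21990741 0.051     ]] scene px top [0.5092123  0.22018051 0.051     ] topcam [0.39486849 0.21627455 0.051     ]
pocket near top [-47.   -2.7] blank top [-23.2   0.4]
pocket near scene [-47.4  -0.7]
pad scene [-93.1   0.1] pad top [-96.5  -0.8]
shuttle near end top [-88.1   0.1] far [2.2 0.5]
```

```bash
cat >> h.py <<'E'
from scipy.spatial.transform import Rotation as R
def units(p,yaw,cmd=None):
    "row for TCP at p, tool down with tool-x yaw"
    o=readout.get_obs(); R0=R.from_quat(o["tool_rot"]); T=R.from_matrix([[np.cos(yaw),np.sin(yaw),0],[np.sin(yaw),-np.cos(yaw),0],[0,0,-1]])
    return np.r_[R0.inv().apply(np.array(p)-o["position"])/.04, np.degrees((R0.inv()*T).as_rotvec())/5].round(3).tolist()
E
python3 -c "
from h import *
px=lambda x,y,o,s:((x+.5)/s-.5+o[0],(y+.5)/s-.5+o[1])
print(ray('top',px(300,85,(198,256),6.667),.051))
print(units([.5105,.22,.13],1.836))"
```

```text
[0.51049368 0.21667279 0.051     ]
[13.882, -13.779, 2.416, 0.001, 0.002, -16.915]
```

Call:
{"method": "jog_arm", "body": {
  "series": [
    [13.88,-13.78,2.0,0,0,-16.9,60],
    [13.88,-13.78,2.0,0,0,-16.9,60],
    [13.88,-13.78,2.0,0,0,-16.9,60],
    [13.88,-13.78,2.0,0,0,-16.9,60],
    [13.88,-13.78,2.0,0,0,-16.9,60],
    [13.88,-13.78,2.0,0,0,-16.9,60],
    [13.88,-13.78,2.0,0,0,-16.9,60],
    [13.88,-13.78,2.0,0,0,-16.9,60],
    [13.88,-13.78,2.0,0,0,-16.9,60],
    [13.88,-13.78,2.0,0,0,-16.9,60],
    [13.88,-13.78,2.0,0,0,-16.9,60],
    [13.88,-13.78,2.0,0,0,-16.9,60],
    [13.88,-13.78,2.0,0,0,-16.9,60],
    [13.88,-13.78,2.0,0,0,-16.9,60],
    [13.88,-13.78,2.0,0,0,-16.9,60],
    [13.88,-13.78,2.0,0,0,-16.9,60],
    [13.88,-13.78,2.0,0,0,-16.9,60],
    [13.88,-13.78,2.0,0,0,-16.9,60],
    [13.88,-13.78,2.0,0,0,-16.9,60],
    [13.88,-13.78,2.0,0,0,-16.9,60]
  ]
}}

```text
time: 2.67
position: [0.5121, 0.2254, 0.1456]
tool_rot: [0.606, 0.795, 0.001, -0.0]
contact_force: [-1.6, -0.2, -0.5]
gripper_width: 0.651
```

```bash
python3 -c "
from h import *
o=readout.get_obs();print(o['position'],o['gripper_width'])
print(units([.5105,.2195,.07],1.836))"
```

```text
[0.51205667 0.22535225 0.1456093 ] 0.6509656253109075
[-0.134, -0.079, 1.89, 0.019, -0.018, 0.03]
```

Call:
{"method": "jog_arm", "body": {
  "series": [
    [0,0,0.4,0,0,0,40],
    [0,0,0.9,0,0,0,40],
    [0,0,1.4,0,0,0,40],
    [0,0,1.9,0,0,0,40],
    [0,0,1.9,0,0,0,40],
    [0,0,1.9,0,0,0,40]
  ]
}}

```text
time: 3.17
position: [0.5099, 0.2196, 0.0702]
tool_rot: [0.608, 0.794, -0.001, -0.001]
contact_force: [-0.0, -0.6, 0.3]
gripper_width: 0.437
```

```bash
python3 - <<'E'
from h import *
a=np.ascontiguousarray(viewer.capture("scene")[:,:,::-1]);b=np.ascontiguousarray(viewer.capture("top")[:,:,::-1])
o=readout.get_obs();print(o['position'],o['gripper_width'],units([.5105,.2195,.024],1.836))
u=proj("scene",o['position']);v=proj("top",o['position']);print(u,v)
r=lambda i,x,y,w,h,W,H:cv2.resize(i[y:y+h,x:x+w],(W,H),interpolation=cv2.INTER_CUBIC)
cv2.imwrite("pics/g1.png",np.hstack([r(a,190,270,80,80,400,400),r(b,190,235,80,80,400,400)]))
E
```

```text
[0.51124523 0.22006099 0.07190374] 0.43398443639155887 [-0.009, -0.024, 1.198, 0.021, 0.001, -0.018]
[242.00698029 294.19640192] [240.08036737 266.98741994]
```

View pics/g1.png

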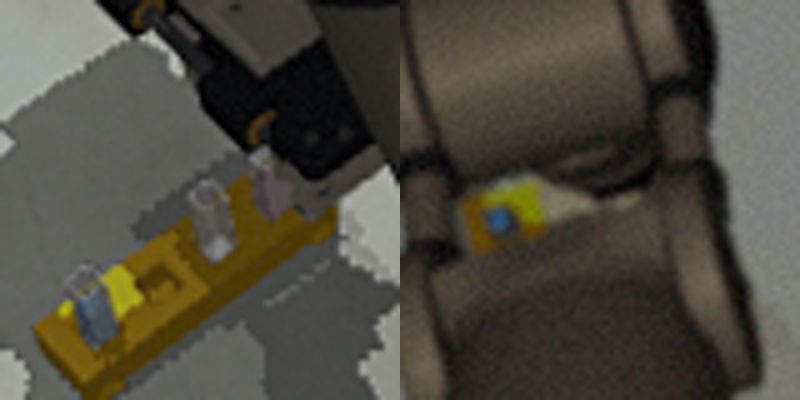

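The left panel shows the pink cuvette at crop (268,180) between the open fingers, with the neighbours clear. I'll descend and grip.

Call:
{"method": "jog_arm", "body": {
  "series": [
    [0,0,0.3,0,0,0,40],
    [0,0,0.6,0,0,0,40],
    [0,0,0.9,0,0,0,40],
    [0,0,1.15,0,0,0,40],
    [0,0,1.15,0,0,0,40],
    [0,0,1.15,0,0,0,25],
    [0,0,1.15,0,0,0,16],
    [0,0,1.15,0,0,0,10],
    [0,0,1.15,0,0,0,10],
    [0,0,1.15,0,0,0,10],
    [0,0,1.15,0,0,0,10],
    [0,0,1.15,0,0,0,10]
  ]
}}

```text
time: 4.27
position: [0.5108, 0.2201, 0.0252]
tool_rot: [0.608, 0.794, 0.0, 0.0]
contact_force: [0.3, 0.8, 4.3]
gripper_width: 0.143
```

Call:
{"method": "jog_arm", "body": {
  "series": [
    [0,0,-0.1,0,0,0,10],
    [0,0,-0.3,0,0,0,10],
    [0,0,-0.6,0,0,0,10],
    [0,0,-1.0,0,0,0,10],
    [0,0,-1.5,0,0,0,10],
    [0,0,-2.0,0,0,0,10],
    [0,0,-2.5,0,0,0,10],
    [0,0,-2.6,0,0,0,10],
    [0,0,-2.6,0,0,0,10],
    [0,0,-2.6,0,0,0,10]
  ]
}}

```text
time: 5.1
position: [0.51, 0.2198, 0.1283]
tool_rot: [0.608, 0.794, -0.0, -0.0]
contact_force: [0.1, -0.0, -0.1]
gripper_width: 0.143
```

```bash
cat >> h.py <<'E'
ST=np.array([.5858,-.0405,.144])
def w(x,y,z): c,s=np.cos(ST[2]),np.sin(ST[2]); return [ST[0]+c*x-s*y,ST[1]+s*x+c*y,z]
def instage(P): d=np.array(P)[:2]-ST[:2]; c,s=np.cos(ST[2]),np.sin(ST[2]); return np.round(1e3*np.array([c*d[0]+s*d[1],-s*d[0]+c*d[1]]),1)
E
python3 -c "
from h import *
o=readout.get_obs();print(o['position'],o['gripper_width'],o['contact_force'])
print(w(-.047,0,.125),units(w(-.047,0,.12),ST[2]))"
```

```text
[0.50995191 0.21983286 0.12825996] 0.14270663079396412 [ 0.06136986 -0.04460007 -0.0740073 ]
[np.float64(0.5392864545343198), np.float64(-0.04724463403099805), 0.125] [-6.637, -1.033, 0.208, -0.006, 0.009, 19.373]
```

Call:
{"method": "jog_arm", "body": {
  "series": [
    [-0.2,-0.03,0,0,0,0.6,10],
    [-0.6,-0.09,0,0,0,1.7,10],
    [-1.0,-0.16,0,0,0,2.9,10],
    [-1.4,-0.22,0,0,0,4.1,10],
    [-1.8,-0.28,0,0,0,5.3,10],
    [-2.2,-0.34,0,0,0,6.5,10],
    [-2.6,-0.4,0,0,0,7.7,10],
    [-3.0,-0.47,0,0,0,8.9,10],
    [-3.4,-0.53,0,0,0,10.1,10],
    [-3.8,-0.59,0,0,0,11.3,10],
    [-4.2,-0.65,0,0,0,12.5,10],
    [-4.6,-0.72,0,0,0,13.7,10],
    [-5.0,-0.78,0,0,0,14.9,10],
    [-5.4,-0.84,0,0,0,16.1,10],
    [-5.8,-0.9,0,0,0,17.3,10],
    [-6.2,-0.97,0,0,0,18.5,10],
    [-6.5,-1.01,0,0,0,19.1,10],
    [-6.64,-1.03,0.2,0,0,19.37,10],
    [-6.64,-1.03,0.2,0,0,19.37,10],
    [-6.64,-1.03,0.2,0,0,19.37,10]
  ]
}}

```text
time: 6.77
position: [0.5388, -0.0467, 0.1191]
tool_rot: [0.997, 0.073, -0.002, -0.001]
contact_force: [0.1, -0.0, 0.2]
gripper_width: 0.141
```

```bash
python3 -c "
from h import *
o=readout.get_obs();print(o['position'],instage(o['position']))
print(units(w(-.047,0,.062),ST[2]))"
```

```text
[ 0.53883362 -0.04674683  0.11906942] [-47.4   0.6]
[0.014, 0.016, 1.427, -0.017, 0.037, 0.014]
```

Call:
{"method": "jog_arm", "body": {
  "series": [
    [0,0,0.2,0,0,0,10],
    [0,0,0.5,0,0,0,10],
    [0,0,0.8,0,0,0,10],
    [0,0,1.1,0,0,0,10],
    [0,0,1.35,0,0,0,10],
    [0,0,1.5,0,0,0,10],
    [0,0,1.5,0,0,0,10],
    [0,0,1.5,0,0,0,10]
  ]
}}

```text
time: 7.43
position: [0.5399, -0.0469, 0.0605]
tool_rot: [0.997, 0.072, -0.0, -0.0]
contact_force: [0.1, 0.0, -0.1]
gripper_width: 0.142
```

```bash
python3 - <<'E'
from h import *
a=np.ascontiguousarray(viewer.capture("scene")[:,:,::-1]);b=np.ascontiguousarray(viewer.capture("top")[:,:,::-1])
o=readout.get_obs();print(o['position'],instage(o['position']))
p=o['position']-[0,0,.019];print(proj("scene",p),proj("top",p), proj("scene",w(-.047,0,.03)))
r=lambda i,x,y,w,h,W,H:cv2.resize(i[y:y+h,x:x+w],(W,H),interpolation=cv2.INTER_CUBIC)
cv2.imwrite("pics/p1.png",np.hstack([r(a,300,205,80,80,560,560),r(b,325,210,30,70,240,560)]))
E
```

```text
[ 0.54038094 -0.04715689  0.06124636] [-45.9  -0.1]
[348.6121881  247.62672005] [344.10556312 255.13442365] [348.63756408 251.40943226]
```

View pics/p1.png

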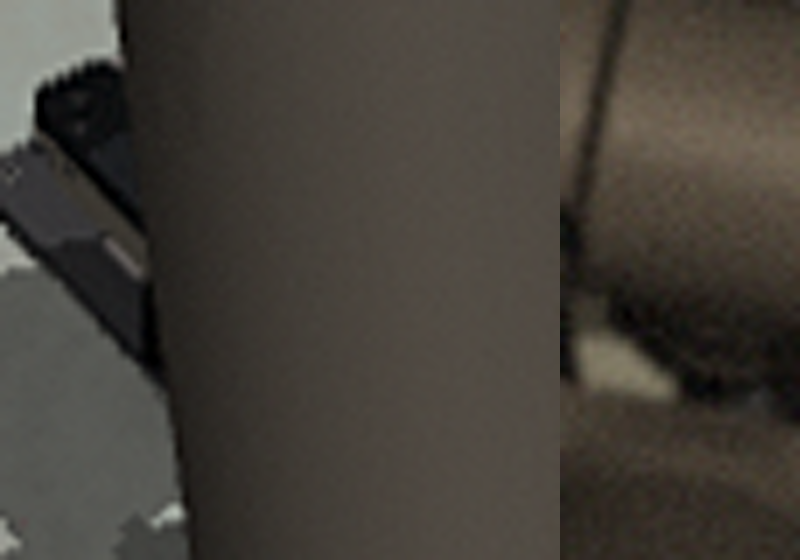

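Both views are blocked by the arm, so I'll lower by feel and watch the force.

Call:
{"method": "jog_arm", "body": {
  "series": [
    [0,0,0.1,0,0,0,10],
    [0,0,0.2,0,0,0,10],
    [0,0,0.28,0,0,0,10],
    [0,0,0.33,0,0,0,10],
    [0,0,0.36,0,0,0,10],
    [0,0,0.36,0,0,0,10],
    [0,0,0.36,0,0,0,10]
  ]
}}

```text
time: 8.12
position: [0.5399, -0.0472, 0.0462]
tool_rot: [0.997, 0.072, -0.0, 0.0]
contact_force: [-0.3, -0.2, 0.0]
gripper_width: 0.141
```

Call:
{"method": "jog_arm", "body": {
  "series": [
    [0,0,0.04,0,0,0,10],
    [0,0,0.08,0,0,0,10],
    [0,0,0.12,0,0,0,10],
    [0,0,0.15,0,0,0,10],
    [0,0,0.15,0,0,0,10]
  ]
}}

```text
time: 8.53
position: [0.5397, -0.0471, 0.0399]
tool_rot: [0.997, 0.072, -0.0, -0.0]
contact_force: [-0.8, 0.5, 0.3]
gripper_width: 0.146
```

Call:
{"method": "jog_arm", "body": {
  "series": [
    [0,0,0.03,0,0,0,10],
    [0,0,0.05,0,0,0,10],
    [0,0,0.07,0,0,0,10],
    [0,0,0.07,0,0,0,10],
    [0,0,0.07,0,0,0,10]
  ]
}}

```text
time: 8.95
position: [0.5399, -0.0472, 0.0374]
tool_rot: [0.997, 0.072, -0.0, 0.0]
contact_force: [-1.5, 0.7, -0.9]
gripper_width: 0.144
```

Call:
{"method": "jog_arm", "body": {
  "series": [
    [0,0,0.02,0,0,0,10],
    [0,0,0.03,0,0,0,10],
    [0,0,0.03,0,0,0,10],
    [0,0,0.03,0,0,0,10]
  ]
}}

```text
time: 9.28
position: [0.54, -0.0472, 0.0372]
tool_rot: [0.997, 0.072, 0.0, 0.0]
contact_force: [-2.5, 0.9, 7.8]
gripper_width: 0.138
```

It has bottomed at tip z = 0.0372, as predicted, with 7.8 N of floor contact. Releasing and retreating upward.

Call:
{"method": "jog_arm", "body": {
  "series": [
    [0,0,0,0,0,0,18],
    [0,0,0,0,0,0,24],
    [0,0,0,0,0,0,30],
    [0,0,0,0,0,0,35],
    [0,0,0,0,0,0,35],
    [0,0,-0.2,0,0,0,35],
    [0,0,-0.5,0,0,0,35],
    [0,0,-1.0,0,0,0,35],
    [0,0,-1.6,0,0,0,35],
    [0,0,-2.2,0,0,0,35],
    [0,0,-2.5,0,0,0,35],
    [0,0,-2.5,0,0,0,35]
  ]
}}

```text
time: 10.28
position: [0.5418, -0.0475, 0.1399]
tool_rot: [0.997, 0.072, 0.003, 0.001]
contact_force: [0.0, -0.8, 1.2]
gripper_width: 0.38
```

```bash
python3 -c "
from h import *
o=readout.get_obs();print(o['position'],instage(o['position']),o['joint_positions'])
print(units(w(-.125,0,.137),ST[2]))"
```

```text
[ 0.54178413 -0.04754517  0.13989628] [-44.6  -0.7] [-2.28458463e-01  4.56349189e-01  1.60333226e+00 -3.04344028e-05
  1.07527333e+00  1.19803988e+00]
[-2.011, -0.017, 0.06, 0.028, -0.071, 0.004]
```

Call:
{"method": "jog_arm", "body": {
  "series": [
    [-0.3,0.8,-1.0,0,0,0,20],
    [-0.6,1.7,-2.0,0,0,0,10],
    [-0.9,2.6,-2.0,0,0,0,5],
    [-1.2,3.5,-2.0,0,0,0,0],
    [-1.5,4.4,-2.0,0,0,0,0],
    [-1.8,5.3,-2.0,0,0,0,0],
    [-2.0,6.2,-2.0,0,0,0,0],
    [-2.0,7.0,-2.0,0,0,0,0],
    [-2.0,7.0,-2.0,0,0,0,0],
    [-2.0,7.0,-2.0,0,0,0,0]
  ]
}}

```text
time: 11.12
position: [0.5002, -0.337, 0.2147]
tool_rot: [0.998, 0.071, -0.001, -0.001]
contact_force: [0.0, -0.3, 1.4]
gripper_width: 0.007
```

```bash
python3 - <<'E'
from h import *
a=np.ascontiguousarray(viewer.capture("scene")[:,:,::-1]);b=np.ascontiguousarray(viewer.capture("top")[:,:,::-1])
print(readout.get_obs()['position'])
r=lambda i,x,y,w,h,W,H:cv2.resize(i[y:y+h,x:x+w],(W,H),interpolation=cv2.INTER_CUBIC)
cv2.imwrite("pics/q1.png",np.hstack([r(a,300,215,70,80,525,600),r(b,325,195,32,80,240,600)]))
E
```

```text
[ 0.50072162 -0.33480937  0.21539508]
```

View pics/q1.png

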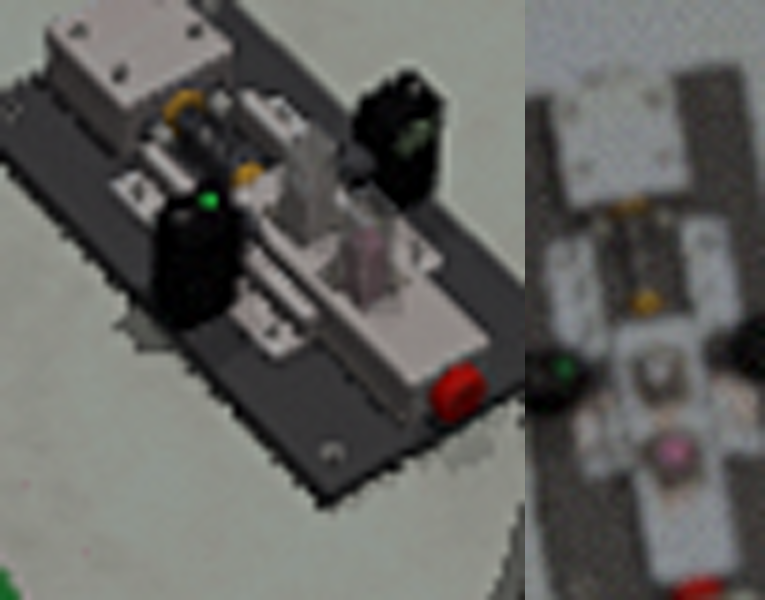

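The pink cuvette is seated upright in the near pocket, level with the blank, and the shuttle hasn't moved (pad at left crop (458,392)). Next I go in front of the pad with the fingers shut.

```bash
python3 -c "
from h import *
print(units(w(-.128,0,.15),ST[2]))"
```

```text
[-0.035, -6.973, 1.647, -0.02, 0.012, 0.004]
```

Call:
{"method": "jog_arm", "body": {
  "series": [
    [0,-0.8,0,0,0,0,0],
    [0,-1.7,0,0,0,0,0],
    [0,-2.6,0,0,0,0,0],
    [0,-3.5,0,0,0,0,0],
    [0,-4.4,0,0,0,0,0],
    [0,-5.3,0.3,0,0,0,0],
    [-0.04,-6.2,0.8,0,0,0,0],
    [-0.04,-6.8,1.3,0,0,0,0],
    [-0.04,-7.0,1.65,0,0,0,0],
    [-0.04,-7.0,1.65,0,0,0,0],
    [-0.04,-7.0,1.65,0,0,0,0],
    [-0.04,-7.0,1.65,0,0,0,0]
  ]
}}

```text
time: 12.22
position: [0.4598, -0.059, 0.1513]
tool_rot: [0.997, 0.072, 0.001, 0.0]
contact_force: [-0.3, -0.6, -0.2]
gripper_width: 0.005
```

```bash
python3 -c "
from h import *
o=readout.get_obs();print(o['position'],instage(o['position']),o['gripper_width'],o['contact_force'])
print(units(w(-.128,0,.0155),ST[2]))"
```

```text
[ 0.45983186 -0.05903288  0.15128758] [-127.3   -0.3] 0.004981825867393481 [-0.31083815 -0.6349511  -0.22036395]
[-0.022, -0.01, 3.395, 0.012, -0.018, 0.013]
```

Call:
{"method": "jog_arm", "body": {
  "series": [
    [0,0,0.4,0,0,0,0],
    [0,0,1.0,0,0,0,0],
    [0,0,1.6,0,0,0,0],
    [0,0,2.2,0,0,0,0],
    [0,0,2.8,0,0,0,0],
    [0,0,3.2,0,0,0,0],
    [0,0,3.4,0,0,0,0],
    [0,0,3.4,0,0,0,0],
    [0,0,3.4,0,0,0,0],
    [0,0,3.4,0,0,0,0]
  ]
}}

```text
time: 13.05
position: [0.4603, -0.0595, 0.0155]
tool_rot: [0.997, 0.072, 0.001, 0.0]
contact_force: [-0.2, -0.3, 0.5]
gripper_width: 0.004
```

Call:
{"method": "jog_arm", "body": {
  "series": [
    [0.08,0,0,0,0,0,0],
    [0.18,0,0,0,0,0,0],
    [0.26,0,0,0,0,0,0],
    [0.32,0,0,0,0,0,0],
    [0.36,0,0,0,0,0,0],
    [0.385,0,0,0,0,0,0],
    [0.41,0,0,0,0,0,0],
    [0.435,0,0,0,0,0,0],
    [0.46,0,0,0,0,0,0],
    [0.485,0,0,0,0,0,0],
    [0.51,0,0,0,0,0,0],
    [0.535,0,0,0,0,0,0],
    [0.56,0,0,0,0,0,0],
    [0.585,0,0,0,0,0,0],
    [0.61,0,0,0,0,0,0],
    [0.635,0,0,0,0,0,0],
    [0.66,0,0,0,0,0,0],
    [0.66,0,0,0,0,0,0]
  ]
}}

```text
time: 14.55
position: [0.4845, -0.055, 0.0142]
tool_rot: [0.997, 0.072, -0.001, -0.0]
contact_force: [-4.4, -0.0, 2.4]
gripper_width: 0.001
```

```bash
cat > s.py <<'E'
from h import *
o=readout.get_obs();f=o['contact_force'];c,s=np.cos(ST[2]),np.sin(ST[2]);print(instage(o['position']),o['position'][2].round(4),"Fx,Fy stage",(c*f[0]+s*f[1]).round(2),(-s*f[0]+c*f[1]).round(2),f[2].round(2))
E
python3 s.py
```

```text
[-102.3    0.2] 0.0142 Fx,Fy stage -4.39 0.61 2.4
```

Contact is made and the plunger is engaged (4.4 N). I'll keep pushing slowly.

Call:
{"method": "jog_arm", "body": {
  "series": [
    [0.03,0,0,0,0,0,0],
    [0.06,0,0,0,0,0,0],
    [0.09,0,0,0,0,0,0],
    [0.12,0,0,0,0,0,0],
    [0.15,0,0,0,0,0,0],
    [0.18,0,0,0,0,0,0],
    [0.21,0,0,0,0,0,0],
    [0.24,0,0,0,0,0,0],
    [0.27,0,0,0,0,0,0],
    [0.3,0,0,0,0,0,0],
    [0.33,0,0,0,0,0,0],
    [0.36,0,0,0,0,0,0],
    [0.39,0,0,0,0,0,0],
    [0.42,0,0,0,0,0,0],
    [0.45,0,0,0,0,0,0],
    [0.48,0,0,0,0,0,0],
    [0.5,0,0,0,0,0,0],
    [0.52,0,0,0,0,0,0],
    [0.54,0,0,0,0,0,0],
    [0.54,0,0,0,0,0,0]
  ]
}}

```text
time: 16.22
position: [0.5046, -0.0518, 0.0142]
tool_rot: [0.997, 0.072, -0.002, -0.0]
contact_force: [-8.4, -1.5, 7.5]
gripper_width: 0.006
```

```bash
python3 s.py
```

```text
[-81.9   0.5] 0.0142 Fx,Fy stage -8.49 -0.25 7.46
```

Call:
{"method": "jog_arm", "body": {
  "series": [
    [0.02,0,-0.015,0,0,0,0],
    [0.03,0,-0.03,0,0,0,0],
    [0.03,0,-0.03,0,0,0,0]
  ]
}}

```text
time: 16.47
position: [0.5059, -0.0515, 0.0148]
tool_rot: [0.997, 0.072, -0.002, -0.001]
contact_force: [-4.7, -0.9, -1.0]
gripper_width: 0.003
```

```bash
python3 s.py
```

```text
[-80.7   0.6] 0.0148 Fx,Fy stage -4.78 -0.18 -0.99
```

Call:
{"method": "jog_arm", "body": {
  "series": [
    [0.03,0,0,0,0,0,0],
    [0.06,0,0,0,0,0,0],
    [0.09,0,0,0,0,0,0],
    [0.12,0,-0.005,0,0,0,0],
    [0.14,0,-0.01,0,0,0,0],
    [0.16,0,-0.01,0,0,0,0],
    [0.18,0,-0.01,0,0,0,0],
    [0.18,0,-0.01,0,0,0,0]
  ]
}}

```text
time: 17.13
position: [0.5126, -0.0504, 0.0148]
tool_rot: [0.997, 0.072, -0.003, -0.001]
contact_force: [-6.6, -0.2, -0.2]
gripper_width: -0.001
```

```bash
python3 s.py
```

```text
[-73.9   0.7] 0.0148 Fx,Fy stage -6.53 0.74 -0.22
```

Call:
{"method": "jog_arm", "body": {
  "series": [
    [0.02,0,0,0,0,0,0],
    [0.035,0,0,0,0,0,0],
    [0.05,0,0,0,0,0,0],
    [0.05,0,0,0,0,0,0]
  ]
}}

```text
time: 17.47
position: [0.5136, -0.0501, 0.0146]
tool_rot: [0.997, 0.072, -0.004, -0.001]
contact_force: [-9.1, -1.6, -1.2]
gripper_width: 0.005
```

```bash
python3 s.py
```

```text
[-72.8   0.9] 0.0146 Fx,Fy stage -9.19 -0.25 -1.15
```

Call:
{"method": "jog_arm", "body": {
  "series": [
    [0.015,0,0,0,0,0,0],
    [0.03,0,0,0,0,0,0],
    [0.03,0,0,0,0,0,0],
    [0.03,0,0,0,0,0,0]
  ]
}}

```text
time: 17.8
position: [0.5136, -0.0499, 0.0144]
tool_rot: [0.997, 0.072, -0.005, -0.001]
contact_force: [-12.4, -2.5, 0.9]
gripper_width: 0.007
```

```bash
python3 s.py
```

```text
[-72.8   1.1] 0.0144 Fx,Fy stage -12.67 -0.71 0.91
```

The force is rising with no travel, so the shuttle is on the stops. I'll firm up the press a little.

Call:
{"method": "jog_arm", "body": {
  "series": [
    [0.015,0,0,0,0,0,0],
    [0.03,0,0,0,0,0,0],
    [0.045,0,0,0,0,0,0],
    [0.06,0,0,0,0,0,0],
    [0.06,0,0,0,0,0,0],
    [0.06,0,0,0,0,0,0],
    [0.06,0,0,0,0,0,0],
    [0.06,0,0,0,0,0,0]
  ]
}}

```text
time: 18.47
position: [0.5137, -0.0497, 0.0143]
tool_rot: [0.997, 0.072, -0.007, -0.001]
contact_force: [-20.0, -5.8, 6.9]
gripper_width: 0.006
```

```bash
python3 s.py; python3 - <<'E'
from h import *
a=np.ascontiguousarray(viewer.capture("scene")[:,:,::-1]);b=np.ascontiguousarray(viewer.capture("top")[:,:,::-1])
r=lambda i,x,y,w,h,W,H:cv2.resize(i[y:y+h,x:x+w],(W,H),interpolation=cv2.INTER_CUBIC)
cv2.imwrite("pics/e1.png",np.hstack([r(a,290,205,90,80,560,498),r(b,322,195,34,75,226,498)]))
E
```

```text
[-72.7   1.2] 0.0143 Fx,Fy stage -20.64 -2.87 6.93
```

View pics/e1.png

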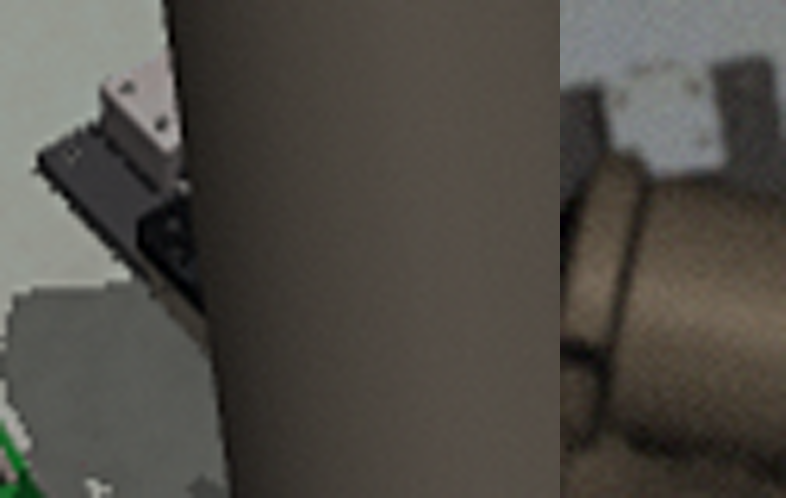

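The picture is blocked by the arm, but the force shows a firm hard stop: 20.6 N, with no travel over the last 3.6 mm of command. The TCP is at stage x = −72.7 mm against about −71.5 mm expected. Handing in.

```bash
python3 s.py; python3 -c "
from plant import ticket
print(ticket.finish_job())"
```

```text
[-72.7   1.2] 0.0143 Fx,Fy stage -20.76 -2.31 7.84
the job is handed in; nothing more can be done
None
```

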